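# Ease the sagging gate bolt and hold the gate ajar

## Robot

A 6-joint arm with a two-finger parallel gripper is mounted at the origin on the work surface; the furniture and walls round the work are solid. World frame = base frame: x ahead of the robot, y to its left, z up, the work surface at z = 0. Lengths are in m, angles in rad, forces in N, time in s.
With the tool pointing down it reaches from about 0.3 to 0.775 m from the base axis. Payload 14.6 kg.
Tool frame: the origin (TCP) lies on the centre line of the jaws, within the pads' length; the fingertips stand ctrl.tcp_to_tips ahead of it and the grasp point (between the pads) lies 2 mm behind it (ctrl.tcp_to_tips is the distance from the TCP to the fingertips, in m); z points along the fingers, y is the line along which they close (so a half turn about z gives the same grasp; the last joint's range is limited). The gripper opens to 94 mm and grips with 3 to 60 N. Pads are 16 mm wide; open, the fingers measure 119 mm over their backs; the gripper's body (75 mm by 177 mm) begins 78 mm behind the grasp point.
Start: joints at [-1.218, 0.3, 1.521, -0, 1.321, -0.067], TCP at [0.224, -0.502, 0.222] pointing down, gripper open.
Joint ranges: [-3.03, 3.03], [-0.79, 2.21], [0.23, 2.52], [-1.04, 4.18], [0, 3.07], [-2.55, 2.55]. Speed limits (rad/s): [2.22, 2.22, 2.57, 3.14, 3.14, 3.14].

## Interface

Orientations are given as [roll, pitch, yaw] about the fixed x, y, z axes, in that order (R = Rz(yaw) Ry(pitch) Rx(roll)).
In Python, from station import telemetry, viewer, hand_in, ctrl gives the robot as it stands.
- The arm moves only by the tool step_arm, never from a script. Its argument "plan" is a list of rows, each an object of numbers: "dx", "dy", "dz": the shift along the tool's x, y, z scaled (see below); "rx", "ry", "rz": the turn, a rotation vector about the tool's x, y, z scaled (see below); "claw": the closure, from 0 (fully open) to 1 (shut). In form: [{"dx": .., "dy": .., "dz": .., "rx": .., "ry": .., "rz": .., "claw": ..}, ...]. A call has 1 to 10 rows; each row shifts and turns the commanded pose from where the row before left it, along the tool's axes as they then stand; what a row does not reach is not made up. The controller multiplies each number of a shift by 0.1 m and each number of a turn by 90 degrees. A row lasts 1/10 s, in which the tool goes at most 50 mm and 8.59 degrees, less where a joint would pass 70% of its speed; a pose out of reach is approached as far as the arm can. A call with a number of a shift or a turn outside -1 to 1 is refused whole. A call with a gripper value outside its range is refused whole. The fingers move at their own pace and stop on an object; "grip_force" is the grip in N (left out, the last holds). Time passes only in rows, so rows that do not move let the fingers close. It gives the time, the measured TCP pose, the force, the opening and the grip force at its end, in the units of the state.
- telemetry.get_obs(): the state, without advancing time (a new reading comes with each control period).
- viewer.camera(name): name is "scene" or "top" or "wrist"; returns a dict with "img" (384x512x3 uint8, red, green, blue), "z_map" (384x512 float32, m along the optical axis (not along the pixel's ray), 0 where there is no reading), "fx", "fy", "cx", "cy" (pixels), "R" (3x3) and "t" (3): a world point X has camera coordinates R X + t; the wrist camera has in their place "tool_from_camera" (4x4, takes a point from camera to tool coordinates, whose origin is the TCP and whose axes are the flange's). Camera axes: x right, y down, z forward; pixel columns grow to the right and rows downward; lengths in m; the calibration is good to about 2 mm. A picture is of the moment at which its call begins: read the wrist's pose just before it.
- hand_in(): hands the job in; it is judged then, once.
Trained networks look in a picture, given as the dict that the camera call returned (one of the last four; its "shot" number tells which), for a name from the list of things; names that differ only in an ending like _2 or _b are one class to them, and where a whole thing is asked for, a point or a joint stands for the part that bears it (a point fixed in the world has none). Each returns a list of dicts, best first, with "score" (0 to 1); they miss things now and then, are a little off and sometimes report something else, mostly with a low value. They report only what shows in the picture. A call takes as long as a camera call.
- viewer.recognise(target, picture): "rect" ([left, top, right, bottom] in pixels, round what is visible of it).
The state is a dict: "time_s": time; "qpos": joint angles; "joint_vel": joint speeds; "tau": joint torques, N m; "ee_pos": TCP position; "eef_rot": TCP orientation; "force": force on the tool from outside, world axes, zero at the start; "moment": the same for the moment, N m; "grip_width": finger opening in m; "grip_force": force on a finger pad.
Only numpy, scipy, OpenCV 4.12 (cv2) and the standard library are available. Lean on these libraries where they do the work, as an engineer would, in place of code of your own. Each camera call takes 0.05 s, during which the arm holds its last target. There are 200 camera calls.

## Task

The barrel bolt of the little guard gate on the bench sags, so that the turned-down nose at its end hooks behind the bent-up lip of the keeper: lift the bolt over the lip while drawing it back out of the keeper, without forcing it. Then swing the gate about 25 degrees open, to its bolt side, and finish while still holding it ajar there, because it closes by itself and I want to get at the keeper; leave the other things on the bench alone.

Things in the scene. Friction and masses are not known exactly. Their poses are not given: they have to be found in the camera images.
- gate_frame: gate frame fixed to the table: grey base plate 70 x 275 x 12 mm, two aluminium posts 204 mm tall. Origin on the table at the middle of the closed gate's plane; y runs along the closed gate from the hinge post (-y, nearer the robot) to the keeper post (+y, farther); -x points out of the face that carries the bolt, the side to which the gate opens (robot's left). Position and yaw vary
- gate: aluminium-framed gate with dark upright bars, 18 mm thick, 190 mm from hinge line to free edge, 30 to 190 mm above the table; origin on the hinge line at table height, axes as the frame's when closed, turning with the gate. The bolt is near its top on the -x face. A weak spring closes it: 0.12 N m when closed, 0.2 N m at 0.44 rad
- gate_swing (a joint): angle of the gate, rad: 0 closed, growing as the free edge swings out to the frame's -x side (the robot's left), up to 1.2. Seen from above, opening is a counter-clockwise turn about the hinge line
- gate_hinge_axis (a point): point on the gate's vertical hinge line, 100 mm above the table, at y = -95 mm in the frame's axes
- bolt: steel barrel bolt: level rod 12 mm thick, 180 mm long, its axis 165 mm above the table when sagging, 24 mm in front (-x) of the gate's mid-plane; at the keeper end a turned-down nose, 13 mm long, reaches 10 mm below the rod. Loose in two slotted staples: it slides and lifts but does not tilt; 0.15 to 0.3 kg. Origin as the gate's, moved by draw and lift
- bolt_handle (a point): grasp point on the bolt's upright handle, a round steel stem 14 mm thick with a 22 mm button on top. On the stem's axis, 222 mm above the table when the bolt sags: 32 mm above the gate's top edge, 24 mm below the button's underside (246 mm; button top 260 mm); 130 mm along the gate from the hinge line with the bolt fully in. Posts reach 204 mm, the keeper 196 mm; else free all round
- bolt_draw (a joint): how far the bolt is drawn along the gate towards the hinge, m: 0 fully in, 0.05 fully drawn (stop). About 1 N of friction; it stays where it is left. Not lifted, the nose meets the lip after about 0.005; lifted, it is past the lip at about 0.025 and may sag again; from 0.032 on the rod's end is out of the keeper and the gate can swing
- bolt_lift (a joint): how far the bolt is lifted straight up, m: 0 sagging (it falls back by its weight), up to 0.018 (stop). The nose clears the lip from 0.010 up
- keeper_lip (a point): middle of the top edge of the keeper's lip. The keeper is a steel bracket on the keeper post, open at the top: the lip, 5 mm thick, stands across the bolt's way, bent up to 158 mm above the table; a front strap with a window, up to 196 mm, keeps the rod from swinging out
- multimeter: bystander: hand multimeter 164 x 81 x 46 mm lying flat; origin under its centre
- terminal_carton: bystander: small brown carton 60 x 90 x 42 mm; origin under its centre
- tape_1: bystander: small roll of dark tape, 58 mm across, 19 mm high; origin under its centre

How it is judged:
By the outcome, as a careful person would: the job done as asked, in the order asked, and still so for the second after the job is handed in, while the arm keeps its last pose, push and grip.
It also fails if it takes over 32 s, if anything falls off the work surface, if the arm or the gripper's body presses on something with over 40 N, if the wrist force passes 120 N, or if a joint passes its speed limit or range.

## Working session

There is one attempt and no reset: what is moved stays moved. The work goes in short steps, Python scripts to look and compute and a tool call to move; the robot and the scene stay as the last step left them, time stands still between calls to the robot, and variables do not carry over. Pictures are saved under pics/ and viewed, at most 10 in all, crops included, and the job is handed in when it is done.

Besides the shell and the picture viewer there is one more tool, called after ">>>" by a JSON object that holds its "method" and its "body". step_arm: Moves the arm, as the interface text tells. Shifts and turns lie within -1 to 1; 1 stands for 0.1 m of shift or 90 degrees of turn. Its arguments: {"type":"object","properties":{"plan":{"type":"array"},"grip_force":{"type":"number"}},"required":["plan"]}

```bash
mkdir -p pics; cat > h.py <<'E'
import numpy as np, cv2
from station import telemetry, viewer, hand_in, ctrl
def cloud(c):
    z=c["z_map"]; v,u=np.indices(z.shape)
    P=np.stack([(u-c["cx"])/c["fx"]*z,(v-c["cy"])/c["fy"]*z,z],-1)
    W=(P-c["t"])@c["R"]; W[z<=0]=np.nan
    return W
E
python3 - <<'E'
from h import *
o=telemetry.get_obs(); print(o["time_s"],o["ee_pos"],o["eef_rot"],ctrl.tcp_to_tips)
ims=[]
for n in("scene","top"):
    c=viewer.camera(n); W=cloud(c); np.savez(n+".npz",W=W,img=c["img"]); im=c["img"][:,:,::-1].copy()
    for t in("gate_frame","gate","bolt","bolt_handle","keeper_lip"):
        for r in viewer.recognise(t,c)[:1]:
            l,tp,rr,b=map(int,r["rect"]); S=W[tp:b+1,l:rr+1].reshape(-1,3); S=S[S[:,2]>.02] if len(S) else S
            print(n,t,round(r["score"],2),r["rect"],np.round(np.nanmedian(S,0),3) if len(S) else 0)
    H=W[(W[...,2]>.215)&(W[...,2]<.3)]; print("n high",len(H))
    cv2.imwrite(f"pics/{n}.png",im)
    ims.append(im)
cv2.imwrite("pics/both.png",cv2.resize(np.vstack(ims),(800,600*2))[:600] if 0 else cv2.resize(np.hstack(ims),(800,300)))
E
```

```text
0.0 [ 0.22409055 -0.5020152   0.22187962] [-3.14043659e+00 -6.27571169e-05  4.19822602e-01] 0.017
scene gate_frame 0.9 [264.6, 153.1, 303.3, 262.0] [0.491 0.191 0.159]
scene gate 0.88 [274.3, 165.2, 295.7, 235.9] [0.497 0.191 0.18 ]
scene bolt 0.84 [287.7, 180.8, 300.2, 236.3] [0.537 0.211 0.173]
scene bolt_handle 0.64 [287.7, 179.2, 296.9, 233.9] [0.52  0.21  0.177]
scene keeper_lip 0.86 [263.4, 156.1, 298.5, 265.2] [0.497 0.189 0.164]
n high 3391
top gate_frame 0.67 [219.4, 131.1, 254.3, 236.9] [0.483 0.194 0.188]
top gate 0.8 [223.6, 134.0, 240.6, 224.8] [0.481 0.195 0.189]
top bolt 0.78 [217.6, 129.2, 230.4, 203.2] [0.493 0.214 0.173]
top bolt_handle 0.85 [218.3, 130.4, 229.0, 204.1] [0.494 0.215 0.172]
top keeper_lip 0.98 [219.5, 128.1, 254.9, 241.0] [0.483 0.194 0.189]
n high 3256
```

View pics/scene.png

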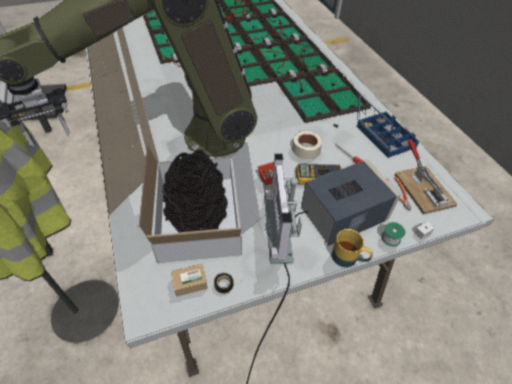

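View pics/top.png

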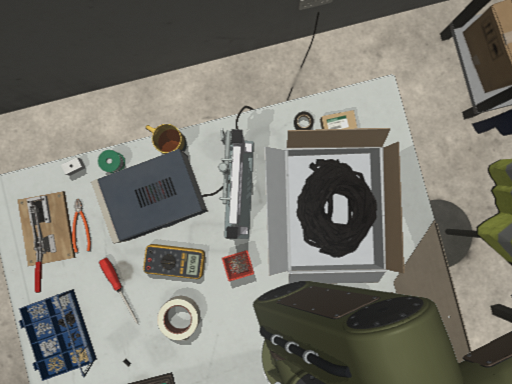

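The top view shows the gate at about (238,185), with the bolt on its left face and the dark power box to the left of that. The scene view agrees, with the handle near (291,190).

```bash
python3 - <<'E'
from h import *
for n in("scene","top"):
    W=np.load(n+".npz")["W"]; 
    m=(W[...,0]>.33)&(W[...,0]<.68)&(W[...,1]>.1)&(W[...,1]<.32)
    for lo,hi in((.21,.243),(.25,.27),(.198,.209),(.183,.196)):
        k=m&(W[...,2]>lo)&(W[...,2]<hi); S=W[k]
        print(n,lo,len(S),np.round(np.c_[S.min(0),np.median(S,0),S.max(0)],3).tolist() if len(S) else "")
        if lo in(.183,):
            c,s,vt=np.linalg.svd((S-S.mean(0))[:,:2],full_matrices=False); print(S.mean(0),np.degrees(np.arctan2(*vt[0][::-1])))
        if lo==.198:
            d=S[:,:2]; _,lab,cen=cv2.kmeans(d.astype(np.float32),2,None,(3,50,1e-5),5,0); print(cen, np.bincount(lab.ravel()))
    # power box extent
    k=(W[...,0]>.3)&(W[...,0]<.75)&(W[...,1]>.25)&(W[...,1]<.6)&(W[...,2]>.05); S=W[k]; print("box", np.percentile(S,[1,50,99],axis=0).round(3).tolist())
# handle sheer crop
t=np.load("top.npz")["img"][110:250,180:280,::-1]; s=np.load("scene.npz")["img"][140:270,250:350,::-1]
cv2.imwrite("pics/crop.png",np.hstack([cv2.resize(t,(400,560),interpolation=2),cv2.resize(s,(400,560),interpolation=2)]))
E
```

```text
scene 0.21 38 [[0.492, 0.497, 0.5], [0.207, 0.212, 0.22], [0.211, 0.225, 0.241]]
scene 0.25 51 [[0.485, 0.497, 0.503], [0.204, 0.213, 0.223], [0.25, 0.259, 0.264]]
scene 0.198 192 [[0.332, 0.561, 0.59], [0.174, 0.191, 0.225], [0.198, 0.204, 0.209]]
[[0.34693423 0.19522664]
 [0.5653977  0.1906556 ]] [ 68 124]
scene 0.183 450 [[0.342, 0.474, 0.592], [0.175, 0.192, 0.226], [0.183, 0.191, 0.196]]
[0.47053483 0.19403468 0.19025071] 0.36407375764220695
box [[0.337, 0.281, 0.052], [0.472, 0.397, 0.141], [0.624, 0.545, 0.147]]
top 0.21 5 [[0.355, 0.488, 0.573], [0.197, 0.208, 0.211], [0.21, 0.211, 0.222]]
top 0.25 72 [[0.483, 0.492, 0.502], [0.204, 0.214, 0.224], [0.251, 0.261, 0.264]]
top 0.198 287 [[0.332, 0.558, 0.589], [0.176, 0.192, 0.226], [0.198, 0.205, 0.209]]
[[0.5701054  0.19125603]
 [0.34596303 0.19655798]] [159 128]
top 0.183 683 [[0.366, 0.462, 0.593], [0.177, 0.193, 0.227], [0.183, 0.191, 0.196]]
[0.46205166 0.19361437 0.19105384] 179.11329108481763
box [[0.325, 0.286, 0.053], [0.435, 0.41, 0.143], [0.617, 0.543, 0.148]]
```

View pics/crop.png

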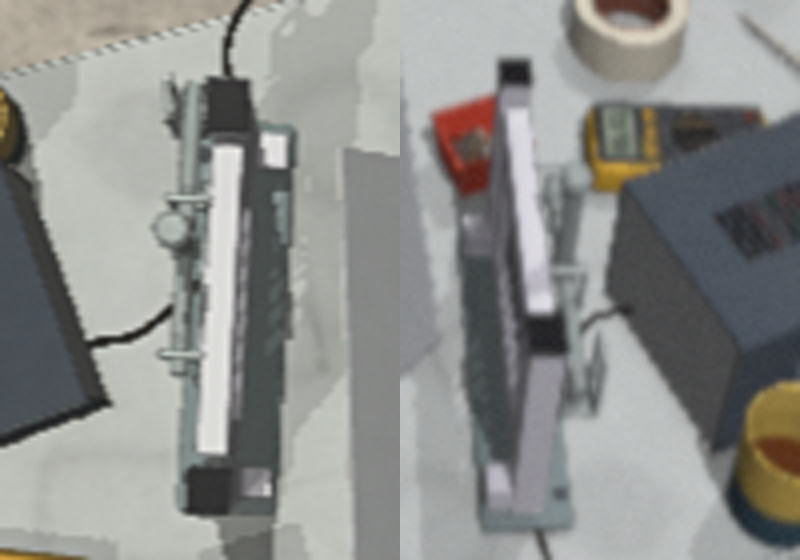

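>>> {"method": "step_arm", "body": {"plan": [{"dx":0,"dy":0,"dz":-0.36,"rx":0,"ry":0,"rz":0.0927,"claw":0},{"dx":0,"dy":0,"dz":-0.36,"rx":0,"ry":0,"rz":0.0927,"claw":0},{"dx":0,"dy":0,"dz":-0.36,"rx":0,"ry":0,"rz":0.0927,"claw":0},{"dx":0.128,"dy":-0.36,"dz":0,"rx":0,"ry":0,"rz":0,"claw":0},{"dx":0.128,"dy":-0.36,"dz":0,"rx":0,"ry":0,"rz":0,"claw":0},{"dx":0.128,"dy":-0.36,"dz":0,"rx":0,"ry":0,"rz":0,"claw":0},{"dx":0.128,"dy":-0.36,"dz":0,"rx":0,"ry":0,"rz":0,"claw":0},{"dx":0.128,"dy":-0.36,"dz":0,"rx":0,"ry":0,"rz":0,"claw":0},{"dx":0.128,"dy":-0.36,"dz":0,"rx":0,"ry":0,"rz":0,"claw":0},{"dx":0.128,"dy":-0.36,"dz":0,"rx":0,"ry":0,"rz":0,"claw":0}]}}

```text
time_s: 1.6
ee_pos: [0.3182, -0.2503, 0.3306]
eef_rot: [3.141, -0.0, -0.017]
force: [0.2, -0.3, -0.5]
grip_width: 0.094
grip_force: 0.0
```

>>> {"method": "step_arm", "body": {"plan": [{"dx":0.128,"dy":-0.36,"dz":0,"rx":0,"ry":0,"rz":0,"claw":0},{"dx":0.128,"dy":-0.36,"dz":0,"rx":0,"ry":0,"rz":0,"claw":0},{"dx":0.128,"dy":-0.36,"dz":0,"rx":0,"ry":0,"rz":0,"claw":0},{"dx":0.128,"dy":-0.36,"dz":0,"rx":0,"ry":0,"rz":0,"claw":0},{"dx":0.128,"dy":-0.36,"dz":0,"rx":0,"ry":0,"rz":0,"claw":0},{"dx":0.128,"dy":-0.36,"dz":0,"rx":0,"ry":0,"rz":0,"claw":0},{"dx":0.128,"dy":-0.36,"dz":0,"rx":0,"ry":0,"rz":0,"claw":0},{"dx":0.128,"dy":-0.36,"dz":0,"rx":0,"ry":0,"rz":0,"claw":0},{"dx":0.128,"dy":-0.36,"dz":0,"rx":0,"ry":0,"rz":0,"claw":0},{"dx":0.128,"dy":-0.36,"dz":0,"rx":0,"ry":0,"rz":0,"claw":0}]}}

```text
time_s: 2.6
ee_pos: [0.4524, 0.1076, 0.3306]
eef_rot: [-3.142, -0.0, -0.017]
force: [-0.2, -0.2, 0.2]
grip_width: 0.0943
grip_force: 0.0
```

>>> {"method": "step_arm", "body": {"plan": [{"dx":0.129,"dy":-0.35,"dz":0,"rx":0,"ry":0,"rz":0,"claw":0},{"dx":0.129,"dy":-0.35,"dz":0,"rx":0,"ry":0,"rz":0,"claw":0},{"dx":0.129,"dy":-0.35,"dz":0,"rx":0,"ry":0,"rz":0,"claw":0},{"dx":0,"dy":0,"dz":0,"rx":0,"ry":0,"rz":0,"claw":0}]}}

```text
time_s: 3.0
ee_pos: [0.4931, 0.2133, 0.3294]
eef_rot: [3.142, 0.001, -0.014]
force: [-0.7, -0.5, -0.7]
grip_width: 0.0941
grip_force: 0.0
```

```bash
python3 - <<'E'
from h import *
from scipy.spatial.transform import Rotation as Ro
o=telemetry.get_obs(); print(o["ee_pos"],o["eef_rot"],o["qpos"])
c=viewer.camera("wrist"); T=c["tool_from_camera"]; Rw=Ro.from_euler("xyz",o["eef_rot"]).as_matrix()
z=c["z_map"]; v,u=np.indices(z.shape)
P=np.stack([(u-c["cx"])/c["fx"]*z,(v-c["cy"])/c["fy"]*z,z],-1)
W=(P@T[:3,:3].T+T[:3,3])@Rw.T+o["ee_pos"]; W[z<=0]=np.nan
m=(abs(W[...,0]-.493)<.04)&(abs(W[...,1]-.2135)<.03)
for lo,hi in((.25,.275),(.205,.243)):
    S=W[m&(W[...,2]>lo)&(W[...,2]<hi)]
    if len(S): print(lo,len(S),np.round(np.c_[S.min(0),np.median(S,0),S.max(0)],4).tolist())
S=W[(W[...,2]>.183)&(W[...,2]<.194)&(abs(W[...,1]-.193)<.015)]
if len(S): print("gate top",np.polyfit(S[:,0],S[:,1],1),S.min(0),S.max(0))
S=W[(W[...,2]>.199)&(W[...,2]<.209)&(abs(W[...,1]-.193)<.03)]
if len(S): print("posts",S.min(0),S.max(0),len(S))
cv2.imwrite("pics/wrist1.png",c["img"][:,:,::-1])
E
```

```text
[0.49307598 0.21331835 0.32943044] [ 3.14158744e+00  1.40808846e-03 -1.40756457e-02] [3.39906401e-01 2.13915278e-01 1.38320878e+00 4.83355987e-04
 1.54579119e+00 1.92476597e+00]
0.25 543 [[0.4834, 0.4954, 0.5046], [0.2048, 0.2155, 0.2261], [0.2502, 0.2577, 0.2604]]
0.205 130 [[0.4944, 0.4997, 0.5009], [0.2089, 0.2155, 0.2222], [0.205, 0.22, 0.2355]]
gate top [-0.02647766  0.20573869] [0.35609821 0.18071184 0.18304287] [0.59268161 0.20757596 0.19398004]
posts [0.34441726 0.17558647 0.19900676] [0.58977694 0.2225652  0.20856258] 1378
```

View pics/wrist1.png

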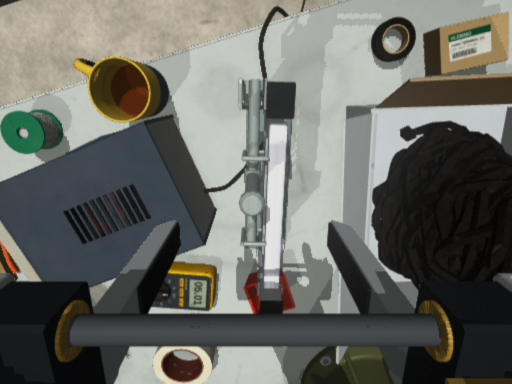

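The wrist view shows the handle button at (252,203), clear between the open fingers, with only the post tops nearby. The wrist depth puts the stem at (0.494, 0.2155). Next I descend and grip.

>>> {"method": "step_arm", "body": {"plan": [{"dx":0.01,"dy":-0.02,"dz":0.27,"rx":0,"ry":0,"rz":0,"claw":0},{"dx":0,"dy":0,"dz":0.27,"rx":0,"ry":0,"rz":0,"claw":0},{"dx":0,"dy":0,"dz":0.27,"rx":0,"ry":0,"rz":0,"claw":0},{"dx":0,"dy":0,"dz":0.27,"rx":0,"ry":0,"rz":0,"claw":0},{"dx":0,"dy":0,"dz":0,"rx":0,"ry":0,"rz":0,"claw":0}]}}

```text
time_s: 3.55
ee_pos: [0.4924, 0.211, 0.2197]
eef_rot: [3.14, 0.005, -0.018]
force: [-0.1, -1.1, 0.1]
grip_width: 0.0941
grip_force: 0.0
```

>>> {"method": "step_arm", "body": {"plan": [{"dx":0,"dy":0,"dz":0,"rx":0,"ry":0,"rz":0,"claw":0.7},{"dx":0,"dy":0,"dz":0,"rx":0,"ry":0,"rz":0,"claw":0.8},{"dx":0,"dy":0,"dz":0,"rx":0,"ry":0,"rz":0,"claw":1},{"dx":0,"dy":0,"dz":0,"rx":0,"ry":0,"rz":0,"claw":1},{"dx":0,"dy":0,"dz":0,"rx":0,"ry":0,"rz":0,"claw":1},{"dx":0,"dy":0,"dz":0,"rx":0,"ry":0,"rz":0,"claw":1},{"dx":0,"dy":0,"dz":0,"rx":0,"ry":0,"rz":0,"claw":1}], "grip_force": 25}}

```text
time_s: 4.25
ee_pos: [0.4937, 0.2123, 0.2225]
eef_rot: [3.142, 0.0, -0.017]
force: [-0.2, -0.5, 0.3]
grip_width: 0.0416
grip_force: 0.0
```

>>> {"method": "step_arm", "body": {"plan": [{"dx":0,"dy":-0.03,"dz":0.015,"rx":0,"ry":0,"rz":0,"claw":1},{"dx":0,"dy":0,"dz":0,"rx":0,"ry":0,"rz":0,"claw":1},{"dx":0,"dy":0,"dz":0,"rx":0,"ry":0,"rz":0,"claw":1},{"dx":0,"dy":0,"dz":0,"rx":0,"ry":0,"rz":0,"claw":1},{"dx":0,"dy":0,"dz":0,"rx":0,"ry":0,"rz":0,"claw":1},{"dx":0,"dy":0,"dz":0,"rx":0,"ry":0,"rz":0,"claw":1}]}}

```text
time_s: 4.85
ee_pos: [0.4936, 0.2152, 0.2208]
eef_rot: [3.141, 0.0, -0.017]
force: [-0.4, -1.2, -2.2]
grip_width: 0.0205
grip_force: 25.0
```

>>> {"method": "step_arm", "body": {"plan": [{"dx":0,"dy":0,"dz":0,"rx":0,"ry":0,"rz":0,"claw":1},{"dx":0,"dy":0,"dz":0,"rx":0,"ry":0,"rz":0,"claw":1}]}}

```text
time_s: 5.05
ee_pos: [0.4936, 0.2152, 0.2208]
eef_rot: [3.141, 0.0, -0.017]
force: [-0.8, -1.0, -2.4]
grip_width: 0.0206
grip_force: 25.0
```

```bash
python3 - <<'E'
from h import *
o=telemetry.get_obs(); print(o["ee_pos"],o["grip_width"],o["grip_force"],o["force"],o["moment"])
a=viewer.camera("wrist")["img"]; c=viewer.camera("scene"); W=cloud(c)
b=c["img"][120:240,240:340]
cv2.imwrite("pics/g1.png",np.hstack([cv2.resize(a,(400,300)),cv2.resize(b,(360,300),interpolation=2)])[:,:,::-1])
E
```

```text
[0.4936409  0.21520508 0.22080897] 0.020574822102709306 24.999562092125416 [-0.78836695 -0.97317276 -2.41623974] [-0.10438214  0.13266801 -0.03736099]
```

View pics/g1.png

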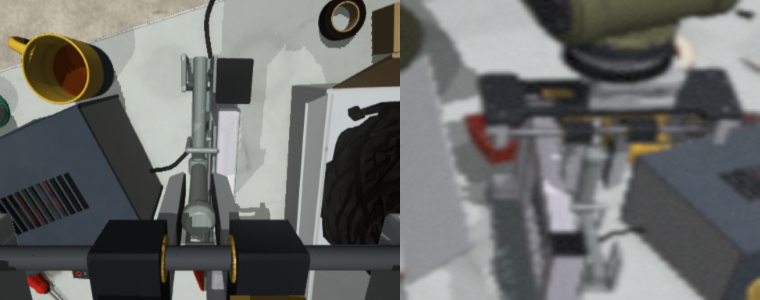

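The button now sits between the fingers at about (200,215), but the opening reads 20.6 mm, not 14 mm. The fingers may therefore be touching the button as well as the stem. I'll test the hold with a gentle lift.

>>> {"method": "step_arm", "body": {"plan": [{"dx":0,"dy":0,"dz":-0.04,"rx":0,"ry":0,"rz":0,"claw":1},{"dx":0,"dy":0,"dz":-0.04,"rx":0,"ry":0,"rz":0,"claw":1},{"dx":0,"dy":0,"dz":0,"rx":0,"ry":0,"rz":0,"claw":1}]}}

```text
time_s: 5.45
ee_pos: [0.4937, 0.2153, 0.2297]
eef_rot: [-3.141, -0.0, -0.017]
force: [-2.5, -1.2, -2.7]
grip_width: 0.0204
grip_force: 25.0
```

```bash
cat >> h.py <<'E'
from scipy.spatial.transform import Rotation as Ro
def wrist():
    o=telemetry.get_obs(); c=viewer.camera("wrist"); T=c["tool_from_camera"]; Rw=Ro.from_euler("xyz",o["eef_rot"]).as_matrix()
    z=c["z_map"]; v,u=np.indices(z.shape)
    P=np.stack([(u-c["cx"])/c["fx"]*z,(v-c["cy"])/c["fy"]*z,z],-1)
    L=P@T[:3,:3].T+T[:3,3]; W=L@Rw.T+o["ee_pos"]; W[z<=0]=np.nan
    return o,c,W,L
E
python3 - <<'E'
from h import *
o,c,W,L=wrist()
k=(abs(W[...,1]-.214)<.003)&(W[...,0]>.515)&(W[...,0]<.60)&(W[...,2]>.15)&(W[...,2]<.2)
S=W[k]
for a in np.arange(.515,.6,.008):
    s=S[(S[:,0]>=a)&(S[:,0]<a+.008)]
    if len(s): print(round(a,3),len(s),np.round(np.percentile(s[:,2],[10,50,90]),4))
# handle/button vs fingers in tool frame
k=(abs(L[...,0])<.02)&(abs(L[...,1])<.03)&(L[...,2]<0.02)&(L[...,2]>-.07)
S=L[k]; print(len(S))
for a in np.arange(-.07,.02,.006):
    s=S[(S[:,2]>=a)&(S[:,2]<a+.006)]
    if len(s): print(round(a,3),len(s),np.round(np.sort(s[:,1])[[0,len(s)//4,len(s)//2,3*len(s)//4,-1]],3),np.round(np.median(s[:,0]),3))
E
```

```text
0.515 136 [0.1768 0.1787 0.1936]
0.523 92 [0.1769 0.1781 0.1789]
0.531 87 [0.1772 0.178  0.1788]
0.539 94 [0.1773 0.178  0.1789]
0.547 96 [0.1773 0.1781 0.179 ]
0.555 109 [0.177  0.1779 0.1789]
0.563 107 [0.1771 0.1781 0.179 ]
0.571 114 [0.177  0.1779 0.179 ]
0.579 119 [0.177  0.178  0.1789]
0.587 95 [0.1763 0.1777 0.1789]
6615
-0.07 128 [-0.015 -0.013 -0.013  0.011  0.013] 0.01
-0.064 193 [-0.016 -0.014 -0.013  0.012  0.014] 0.01
-0.058 278 [-0.017 -0.014  0.01   0.012  0.015] 0.01
-0.052 570 [-0.023 -0.013 -0.011  0.011  0.021] 0.009
-0.046 520 [-0.023 -0.016  0.009  0.014  0.022] 0.01
-0.04 1736 [-0.024 -0.006 -0.001  0.004  0.022] 0.004
-0.034 656 [-0.024 -0.011 -0.001  0.01   0.022] 0.01
-0.028 342 [-0.023 -0.016 -0.002  0.014  0.021] 0.01
-0.022 384 [-0.023 -0.015 -0.001  0.013  0.022] 0.01
-0.016 387 [-0.023 -0.013 -0.001  0.012  0.021] 0.01
-0.01 381 [-0.023 -0.013 -0.001  0.011  0.022] 0.009
-0.004 331 [-0.023 -0.013 -0.002  0.01   0.021] 0.009
0.002 298 [-0.023 -0.012 -0.     0.012  0.021] 0.009
0.008 263 [-0.022 -0.012 -0.002  0.01   0.021] 0.008
0.014 148 [-0.018 -0.006  0.     0.005  0.016] 0.006
```

The bolt has followed, with the rod about 7 to 8 mm up and only its weight on the wrist. I'll lift it to about 14 mm and then draw it back.

>>> {"method": "step_arm", "body": {"plan": [{"dx":0,"dy":0,"dz":-0.03,"rx":0,"ry":0,"rz":0,"claw":1},{"dx":0,"dy":0,"dz":-0.03,"rx":0,"ry":0,"rz":0,"claw":1},{"dx":0,"dy":0,"dz":0,"rx":0,"ry":0,"rz":0,"claw":1},{"dx":-0.04,"dy":0,"dz":0,"rx":0,"ry":0,"rz":0,"claw":1},{"dx":-0.05,"dy":0,"dz":0,"rx":0,"ry":0,"rz":0,"claw":1},{"dx":0,"dy":0,"dz":0,"rx":0,"ry":0,"rz":0,"claw":1}], "grip_force": 35}}

```text
time_s: 6.1
ee_pos: [0.4841, 0.2155, 0.235]
eef_rot: [3.142, 0.0, -0.017]
force: [-1.2, -0.8, -2.6]
grip_width: 0.0203
grip_force: 35.0
```

>>> {"method": "step_arm", "body": {"plan": [{"dx":-0.07,"dy":0,"dz":0,"rx":0,"ry":0,"rz":0,"claw":1},{"dx":-0.07,"dy":0,"dz":0,"rx":0,"ry":0,"rz":0,"claw":1},{"dx":-0.07,"dy":0,"dz":0,"rx":0,"ry":0,"rz":0,"claw":1},{"dx":-0.07,"dy":0,"dz":0,"rx":0,"ry":0,"rz":0,"claw":1},{"dx":-0.06,"dy":0,"dz":0,"rx":0,"ry":0,"rz":0,"claw":1},{"dx":0,"dy":0,"dz":0,"rx":0,"ry":0,"rz":0,"claw":1}]}}

```text
time_s: 6.7
ee_pos: [0.45, 0.2162, 0.2351]
eef_rot: [-3.141, 0.0, -0.017]
force: [-0.8, 2.1, -2.4]
grip_width: 0.0203
grip_force: 35.0
```

```bash
python3 - <<'E'
from h import *
o,c,W,L=wrist(); print(o["ee_pos"],o["force"],o["moment"])
k=(abs(W[...,1]-.214)<.003)&(W[...,0]>.46)&(W[...,0]<.62)&(W[...,2]>.14)&(W[...,2]<.2)
S=W[k]
for a in np.arange(.46,.62,.008):
    s=S[(S[:,0]>=a)&(S[:,0]<a+.008)]
    if len(s): print(round(a,3),len(s),np.round(np.percentile(s[:,2],[10,50,90]),4))
S=L[(abs(L[...,0])<.02)&(abs(L[...,1])<.008)&(L[...,2]<-.02)&(L[...,2]>-.06)]
print(len(S),np.round(np.c_[S.min(0),np.median(S,0),S.max(0)],4).tolist())
cv2.imwrite("pics/w2.png",c["img"][:,:,::-1])
E
```

```text
[0.44997476 0.21624544 0.23514838] [-0.80854651  2.09718286 -2.44597676] [ 0.34911928  0.18304697 -0.10508482]
0.46 81 [0.1806 0.1828 0.1841]
0.468 84 [0.181  0.1829 0.1839]
0.476 91 [0.1816 0.1831 0.1843]
0.484 102 [0.1818 0.1833 0.1841]
0.492 100 [0.182  0.1832 0.1842]
0.5 106 [0.182  0.1832 0.1843]
0.508 79 [0.1823 0.1834 0.1843]
0.516 128 [0.183  0.1922 0.1938]
0.524 108 [0.1827 0.1836 0.1845]
0.532 114 [0.1826 0.1836 0.1845]
0.54 117 [0.1825 0.1835 0.1843]
0.548 20 [0.1821 0.1826 0.1837]
0.556 3 [0.1402 0.1404 0.1406]
0.564 124 [0.1439 0.1547 0.1567]
0.572 11 [0.1543 0.1551 0.1557]
0.58 1 [0.1406 0.1406 0.1406]
1388 [[-0.009, 0.0039, 0.011], [-0.0079, -0.0002, 0.008], [-0.0394, -0.0371, -0.02]]
```

View pics/w2.png

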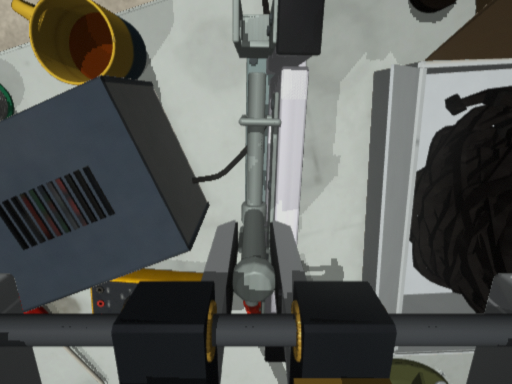

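The rod end is at x about 0.55, level with the front of the keeper at (255,60) in the image. That makes the bolt drawn about 44 mm and clear of the lip. Now I'll swing the gate in an arc about the hinge.

>>> {"method": "step_arm", "body": {"plan": [{"dx":-0.011,"dy":-0.037,"dz":0,"rx":0,"ry":0,"rz":-0.0278,"claw":1},{"dx":-0.011,"dy":-0.037,"dz":0,"rx":0,"ry":0,"rz":-0.0278,"claw":1},{"dx":-0.011,"dy":-0.037,"dz":0,"rx":0,"ry":0,"rz":-0.0278,"claw":1},{"dx":0,"dy":0,"dz":0,"rx":0,"ry":0,"rz":0,"claw":1}]}}

```text
time_s: 7.15
ee_pos: [0.4472, 0.2271, 0.2348]
eef_rot: [3.141, 0.0, 0.115]
force: [0.5, 0.0, -2.9]
grip_width: 0.02
grip_force: 35.0
```

>>> {"method": "step_arm", "body": {"plan": [{"dx":-0.011,"dy":-0.037,"dz":0,"rx":0,"ry":0,"rz":-0.0278,"claw":1},{"dx":-0.011,"dy":-0.037,"dz":0,"rx":0,"ry":0,"rz":-0.0278,"claw":1},{"dx":-0.011,"dy":-0.037,"dz":0,"rx":0,"ry":0,"rz":-0.0278,"claw":1},{"dx":-0.011,"dy":-0.037,"dz":0,"rx":0,"ry":0,"rz":-0.0278,"claw":1},{"dx":-0.011,"dy":-0.037,"dz":0,"rx":0,"ry":0,"rz":-0.0278,"claw":1},{"dx":-0.011,"dy":-0.037,"dz":0,"rx":0,"ry":0,"rz":-0.0278,"claw":1},{"dx":-0.011,"dy":-0.037,"dz":0,"rx":0,"ry":0,"rz":-0.0278,"claw":1},{"dx":0,"dy":0,"dz":0,"rx":0,"ry":0,"rz":0,"claw":1},{"dx":0,"dy":0,"dz":0,"rx":0,"ry":0,"rz":0,"claw":1}]}}

```text
time_s: 8.05
ee_pos: [0.4336, 0.25, 0.2349]
eef_rot: [3.142, -0.0, 0.418]
force: [1.0, 0.9, -2.4]
grip_width: 0.0201
grip_force: 35.0
```

```bash
python3 - <<'E'
from h import *
o,c,W,L=wrist(); print(o["time_s"],o["ee_pos"],o["eef_rot"],o["force"],o["grip_width"])
# gate top strip
k=(W[...,2]>.184)&(W[...,2]<.194)&(W[...,0]>.4)&(W[...,0]<.6)&(W[...,1]>.15)&(W[...,1]<.33)&(c["img"].min(-1)>150)
S=W[k][:,:2]; vx,vy,x0,y0=cv2.fitLine(S.astype(np.float32),cv2.DIST_HUBER,0,.01,.01).ravel()
print(len(S),"gate yaw deg",np.degrees(np.arctan2(vy,vx)),x0,y0)
cv2.imwrite("pics/w3.png",c["img"][:,:,::-1])
E
```

```text
8.05 [0.43362186 0.25004012 0.23494601] [ 3.14155384e+00 -8.34247100e-05  4.17571121e-01] [ 0.96120623  0.87027106 -2.42575752] 0.020088529903274647
4267 gate yaw deg 21.120445 0.4919517 0.2485179
```

View pics/w3.png

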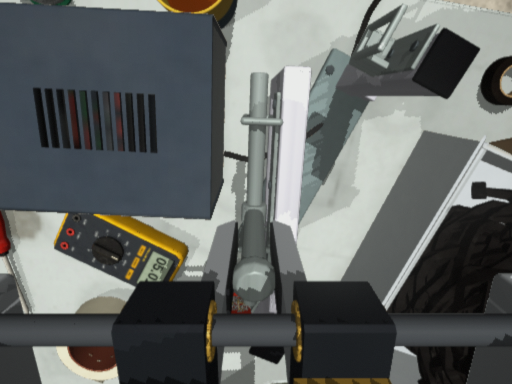

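The gate is open and the bolt is out of the keeper, with the gate's free edge at about (295,70). It measures about 22.5 to 24 degrees, so I'll add roughly 1.8 degrees.

>>> {"method": "step_arm", "body": {"plan": [{"dx":-0.008,"dy":-0.027,"dz":0,"rx":0,"ry":0,"rz":-0.02,"claw":1},{"dx":0,"dy":0,"dz":0,"rx":0,"ry":0,"rz":0,"claw":1},{"dx":0,"dy":0,"dz":0,"rx":0,"ry":0,"rz":0,"claw":1},{"dx":0,"dy":0,"dz":0,"rx":0,"ry":0,"rz":0,"claw":1}]}}

```text
time_s: 8.5
ee_pos: [0.4316, 0.2523, 0.235]
eef_rot: [3.142, 0.0, 0.451]
force: [0.6, -0.1, -2.1]
grip_width: 0.0203
grip_force: 35.0
```

```bash
python3 - <<'E'
from h import *
o,c,W,L=wrist(); print(o["time_s"],o["ee_pos"],o["eef_rot"],o["force"],o["grip_width"])
k=(W[...,2]>.184)&(W[...,2]<.194)&(W[...,0]>.4)&(W[...,0]<.6)&(W[...,1]>.15)&(W[...,1]<.33)&(c["img"].min(-1)>150)
S=W[k][:,:2]; vx,vy,x0,y0=cv2.fitLine(S.astype(np.float32),cv2.DIST_HUBER,0,.01,.01).ravel()
d=np.degrees(np.arctan2(vy,vx)); print("gate open",d+1.3,np.degrees(np.arctan2(y0-.1945,x0-.3635))+1.3)
if 23<d+1.3<27.5: hand_in(); print("handed in")
E
```

```text
8.5 [0.4316273  0.25228429 0.23495314] [3.14154329e+00 2.42175531e-05 4.50734996e-01] [ 0.59762964 -0.07959521 -2.08443224] 0.02028526277617079
gate open 25.35717 25.823797
the job is handed in; nothing more can be done
handed in
```

I lifted the bolt over the lip and drew it back about 44 mm, then swung the gate open to about 25 degrees by camera measurement; the job is handed in at 8.5 s with the gripper still holding the gate there by the bolt handle's button.

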